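# Nest the parts cups in the clip-in carrier and unclip it

## Robot

A 6-joint arm with a two-finger parallel gripper is mounted at the origin on a cart in front of the work surface, level with it; the furniture and walls round the work are solid. World frame = base frame: x ahead of the robot, y to its left, z up, the work surface at z = 0. Lengths are in m, angles in rad, forces in N, time in s.
With the tool pointing down it reaches from about 0.35 to 0.85 m from the base axis. Payload 8.1 kg.
Tool frame: the origin (TCP) lies at the very end of the fingers, on their centre line; the grasp point (between the pads) lies 19 mm behind it; x points along the fingers, y is the direction in which the jaws open and shut, and the axes are right-handed (so a half turn about x gives the same grasp; the last joint's range is limited). The gripper opens to 93 mm and grips with 3 to 60 N. Pads are 15 mm wide; open, the fingers measure 128 mm over their backs; the gripper's body (75 mm by 188 mm) begins 65 mm behind the grasp point.
Start: joints at [-1.434, 0.13, 1.488, -0, 1.523, -0.085], TCP at [0.132, -0.585, 0.219] pointing down, gripper open.
Joint ranges: [-2.96, 2.96], [-0.89, 2.26], [0.02, 2.5], [-1.34, 4.48], [0, 2.73], [-2.66, 2.66]. Speed limits (rad/s): [2.39, 2.39, 2.79, 3.14, 3.14, 3.14].

## Interface

Orientations are given as a rotation vector (axis times angle).
In Python, from plant import * gives the robot as it stands. The module is installed in compiled form; this text tells all that it offers.
- The arm moves only by the tool apply_moves, never from a script. Its argument "series" is a list of rows, each an object with "jaw": the gripper's target within -1 to 1 (shut at 1, half-way at 0, fully open at -1); "linear": the shift along the tool's x, y, z normalised to -1 to 1, where 1 is 0.6 m, a list of three; "roll": the turn about the tool's x normalised to -1 to 1, where 1 is 30 degrees. A call has 1 to 20 rows; each row is the pose to reach, as a shift and turn from the pose measured when the call began, along the tool's axes at that moment; what a row does not reach only later rows make up. A row lasts 1/8 s, in which the tool goes at most 62.5 mm and 10.7 degrees, less where a joint would pass 70% of its speed; a pose out of reach is approached as far as the arm can. A call with a number of a shift or a turn outside -1 to 1 is refused whole. A call with a gripper value outside its range is refused whole. The fingers move at their own pace and stop on an object; "force" is the grip in N (left out, the last holds). Time passes only in rows, so rows that repeat a pose let the fingers close. It gives the time, the measured TCP pose, the force and the opening at its end, in the units of the state.
- read_state(): the state, without advancing time (a new reading comes with each control period).
- read_camera(name): name is "side" or "top"; returns a dict with "pixels" (384x512x3 uint8, blue, green, red), "intrinsics" (3x3 intrinsics, pixels), "rvec" (rotation vector, rad) and "tvec" (3), from world to camera coordinates, as OpenCV has them. Camera axes: x right, y down, z forward; pixel columns grow to the right and rows downward; lengths in m; the calibration is good to about 2 mm. A picture is of the moment at which its call begins. There is no depth.
- close_job(): hands the job in, once; it reports no verdict.
The state is a dict: "t": time; "q": joint angles; "dq": joint speeds; "joint_torque": joint torques, N m; "tool_pos": TCP position; "orientation": TCP orientation; "force": force on the tool from outside, world axes, zero at the start; "wrist_torque": the same for the moment, N m; "opening": finger opening in m.
Only numpy, scipy, OpenCV 4.12 (cv2) and the standard library are available. Lean on these libraries where they do the work, as an engineer would, in place of code of your own. Each camera call takes 0.05 s, during which the arm holds its last target. There are 200 camera calls.

## Task

Two small metal parts cups stand loose on the bench. Nest both of them in the cup of the carrier that is clipped into the bench dock, one after the other, so that the three cups sit square and fully home in one stack. Then pinch the carrier's two side catches together, lift the carrier with its stack up out of the dock and finish while still holding it pinched, upright and still, with its underside at least 10 cm above the dock; do not shift the eye loupe, the cork block, the oilstone or the steel punch.

Things in the scene. Friction and masses are not known exactly. Their poses are not given: they have to be found in the camera images.
- cup_a_band (a point): Loose plain metal cup, upright, 36 mm high, 35 g, same as cup_b; either may go first. Upper 18 mm: straight band, 40 mm outside, 36 mm inside; then a sloping shoulder 16 to 18 mm above the bottom; then a foot tapering from 31 to 24 mm. Nested, the shoulder rests on the rim below, 19 mm up. Point: on its axis (z up), 8 mm below the rim, 28 mm above the bottom. Round: yaw is free.
- cup_b_band (a point): The second loose cup, same shape and size as cup_a, same point. Grip either across the 40 mm band with the fingertips at most 16 mm below the rim, so that they stay above the rim of the cup it is nested in (the bands lie flush over one another). A grip of about 12 N holds it.
- nest_1 (a point): Where the band point of the first nested cup lies when fully home in the carrier's own fixed cup (same shape as the loose ones): on the carrier's axis, 55 mm above its underside, 11 mm above its cup's rim. Axes as carrier_pinch. Lower a cup with the fingers closing along this x, within 20 degrees: the x sides are open, catches and posts stand on the y sides.
- nest_2 (a point): Where the band point of the second nested cup lies when fully home: on the carrier's axis, 19 mm above nest_1, 74 mm above the carrier's underside. The finished stack reaches 82 mm above the underside, as high as the tops of the catches.
- carrier_pinch (a point): Middle between the carrier's two catches, on its axis, 60 mm above its underside. Pinch along y; z up. Flat dark base 64 (x) by 56 (y) by 8 mm with a fixed cup on it; each y side has two thin posts (80 mm high, out to y 26 mm) and between them an upright black catch plate 22 mm wide, 6 to 82 mm above the underside, outer faces at y +-32 mm (64 mm apart). 0.15 to 0.23 kg empty.
- catch_left (a joint): Travel (m) of the catch plate on the carrier's +y side: 0 sprung out, 0.005 fully pressed in (both in: 54 mm over the plates). Its tooth at the foot hooks 3 mm under the dock's lip until pressed in more than 3 mm. Spring 2 N at the start, 4 N at full travel; a grip of 15 to 30 N presses both home and carries the carrier.
- catch_right (a joint): The same for the catch plate on the carrier's -y side. Keep the fingertips 25 mm or more above the carrier's underside when pinching, clear of the dock's lips.
- dock_top (a point): Centre of the dock's floor, on which the carrier's underside rests, 8 mm above the bench. Grey dock 96 (x) by 100 mm (y), fixed to the bench, same axes as the docked carrier; low stops at the x ends (20 mm high), keeper walls with inward lips on the y sides (26 mm above the bench, lips from y +-33 mm outward).
- eye_loupe: Bystander: black moulded eye loupe, 41 mm across, 34 mm high, loose; not a parts cup. Origin at the centre of its underside.
- cork: Bystander: brown cork block, 57 x 77 x 32 mm high, loose. Origin at the centre of its underside.
- stone: Bystander: pale and grey oblong oilstone lying askew, 25 mm high, within 106 x 156 mm, loose. Origin at the centre of its underside.
- tracer: Bystander: plain steel punch, 113 mm long along its y, 8 mm thick, lying loose. Origin at the middle of its underside.
There are look-alikes about, which are no part of the job. Leave any yellow look-alike of the part that bears cup_b_band alone. What is shaped like the part that bears cup_a_band but orange is not meant.

How it is judged:
By the outcome, as a careful person would: the job done as asked, in the order asked, and still so for the second after the job is handed in, while the arm keeps its last pose, push and grip.
It also fails if it takes over 64 s, if anything falls off the work surface, if the arm or the gripper's body presses on something with over 40 N, if the wrist force passes 120 N, or if a joint passes its speed limit or range.

## Working session

There is one attempt and no reset: what is moved stays moved. The work goes in short steps, Python scripts to look and compute and a tool call to move; the robot and the scene stay as the last step left them, time stands still between calls to the robot, and variables do not carry over. Pictures are saved under pics/ and viewed, about 8 in all and at most 12, crops included, and the job is handed in when it is done.

Besides the shell and the picture viewer there is one more tool, called after ">>>" by a JSON object that holds its "op" and its "data". apply_moves: Moves the arm, as the interface text tells. Its arguments: {"type":"object","properties":{"series":{"type":"array"},"force":{"type":"number"}},"required":["series"]}

```bash
mkdir -p pics
python3 - <<'E'
from plant import *
import cv2,numpy as np
s=read_state();print({k:np.round(v,3).tolist() for k,v in s.items()})
for n in("top","side"):
    c=read_camera(n);cv2.imwrite(f"pics/{n}0.png",c["pixels"]);R=cv2.Rodrigues(np.array(c["rvec"]))[0]
    print(n,np.round(c["intrinsics"],1).tolist(),"pos",(-R.T@np.array(c["tvec"]).ravel()).round(3),R.round(2).tolist())
E
```

```text
{'t': 0.0, 'q': [-1.434, 0.131, 1.489, 0.0, 1.523, -0.085], 'dq': [0.001, -0.002, -0.0, 0.0, 0.002, 0.0], 'joint_torque': [0.002, -55.985, -49.175, 0.077, 0.036, -0.0], 'tool_pos': [0.132, -0.585, 0.218], 'orientation': [2.105, 0.236, -2.105], 'force': [-0.355, -0.67, -0.008], 'wrist_torque': [0.043, 0.009, 0.016], 'opening': 0.093}
top [[388.1, 0.0, 264.1], [0.0, 388.1, 186.2], [0.0, 0.0, 1.0]] pos [0.385 0.02  0.928] [[0.11, -0.99, 0.0], [-0.97, -0.11, -0.2], [0.2, 0.02, -0.98]]
side [[443.1, 0.0, 248.3], [0.0, 443.1, 190.1], [0.0, 0.0, 1.0]] pos [ 0.5   -1.001  0.552] [[1.0, -0.02, 0.02], [0.01, -0.41, -0.91], [0.03, 0.91, -0.41]]
```

View pics/top0.png

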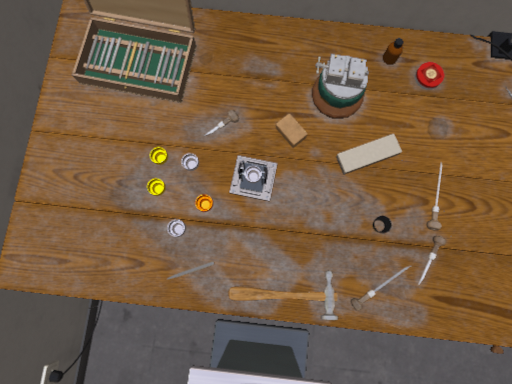

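View pics/side0.png

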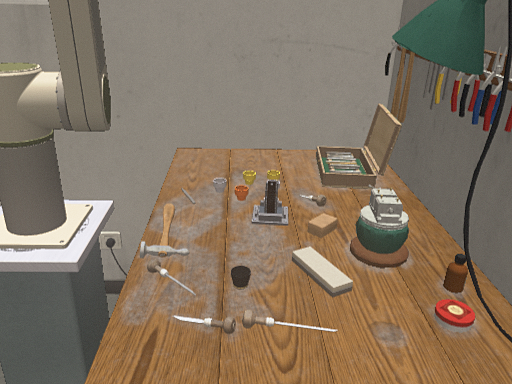

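The top view shows silver cups near (190,161) and (177,228), yellow ones at (158,155) and (156,186), an orange one at (204,203), and the docked carrier at (253,176). Next I'll zoom in and make a mask.

```bash
cat > h.py <<'E'
from plant import *
import cv2,numpy as np
def ray(c,uv):
    R=cv2.Rodrigues(np.array(c["rvec"],float))[0];t=np.array(c["tvec"],float).ravel()
    d=R.T@np.linalg.inv(c["intrinsics"])@np.array([uv[0],uv[1],1.]);return -R.T@t,d
def onz(c,uv,z):
    o,d=ray(c,uv);return (o+d*(z-o[2])/d[2])
def proj(c,P):
    return cv2.projectPoints(np.array(P,float).reshape(-1,3),np.array(c["rvec"],float),np.array(c["tvec"],float),np.array(c["intrinsics"],float),None)[0].reshape(-1,2)
E
python3 - <<'E'
from h import *
c=read_camera("top");p=c["pixels"]
hsv=cv2.cvtColor(p,cv2.COLOR_BGR2HSV)
m=((hsv[...,1]<60)&(hsv[...,2]>100)).astype(np.uint8)*255
m[:, :130]=0;m[:140]=0;m[260:]=0;m[:,330:]=0
for k in cv2.findContours(m,cv2.RETR_EXTERNAL,cv2.CHAIN_APPROX_NONE)[0]:
    if cv2.contourArea(k)<60: continue
    (u,v),r=cv2.minEnclosingCircle(k);x,y,w,h=cv2.boundingRect(k)
    print((round(u,1),round(v,1),round(r,1)),(x,y,w,h),cv2.contourArea(k),onz(c,(u,v),.036).round(4), "box",cv2.minAreaRect(k))
a=cv2.resize(p[140:250,140:290],None,fx=5,fy=5,interpolation=cv2.INTER_CUBIC)
cv2.imwrite("pics/z1.png",a)
s=read_camera("side")["pixels"]
cv2.imwrite("pics/z2.png",cv2.resize(s[160:235,200:300],None,fx=7,fy=7,interpolation=cv2.INTER_CUBIC))
E
```

```text
(265.5, 250.0, 24.2) (243, 233, 46, 27) 395.5 [0.4228 0.0178 0.036 ] box ((264.1339111328125, 251.25186157226562), (47.042747497558594, 17.86971092224121), 38.36748504638672)
(190.0, 233.5, 37.8) (153, 219, 75, 41) 954.0 [0.4409 0.1935 0.036 ] box ((188.80410766601562, 238.18402099609375), (75.41065979003906, 32.324745178222656), 14.322718620300293)
(316.5, 221.5, 8.6) (308, 213, 18, 15) 94.0 [ 0.5001 -0.092   0.036 ] box ((316.26470947265625, 220.94119262695312), (13.891385078430176, 13.205390930175781), 59.03623962402344)
(215.5, 215.5, 14.6) (201, 201, 30, 17) 166.0 [0.4884 0.1411 0.036 ] box ((216.25608825683594, 208.6951141357422), (29.1539249420166, 15.23955249786377), 6.340191841125488)
(148.0, 188.5, 25.1) (130, 165, 37, 43) 522.5 [0.534  0.3067 0.036 ] box ((146.17567443847656, 187.44595336914062), (35.01698303222656, 42.90813446044922), 9.462322235107422)
(279.4, 184.3, 51.0) (229, 155, 101, 59) 2308.5 [0.5779 0.0018 0.036 ] box ((280.1037902832031, 186.38681030273438), (99.58639526367188, 43.54329299926758), 15.945395469665527)
(181.8, 163.7, 16.6) (166, 153, 33, 21) 259.5 [0.602  0.2373 0.036 ] box ((183.1399383544922, 165.81057739257812), (16.23468017578125, 32.675907135009766), 51.709835052490234)
```

View pics/z1.png

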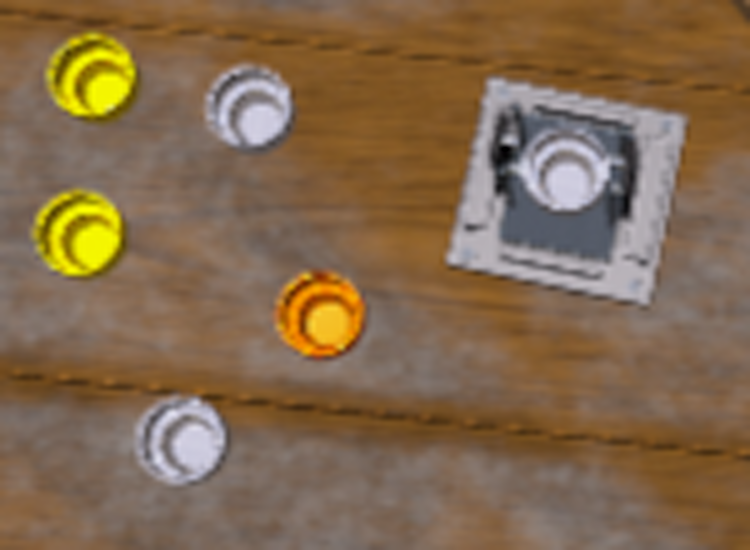

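View pics/z2.png

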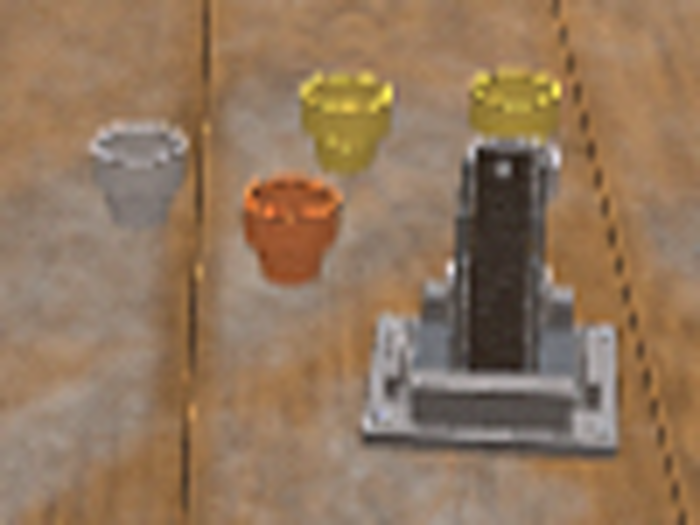

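In the zoomed view the silver rims are clear: about (249,107) and (181,440) in the crop. The dock's corners are at (490,78), (687,117), (650,305) and (447,263). Next I'll measure with a bluish-grey mask.

Run:
```python
from h import *
c=read_camera("top");p=c["pixels"].astype(int)
d=p[...,0]-p[...,2]
g=lambda u,v:p[v,u].tolist()
print([g(*x) for x in[(190,155),(184,161),(191,163),(200,161),(176,221),(178,229),(170,210),(210,230),(160,235),(245,185),(236,160),(270,195)]])
for th in(-8,0,6):
    m=(d>th).astype(np.uint8)*255
    out=[]
    for k in cv2.findContours(m,cv2.RETR_EXTERNAL,cv2.CHAIN_APPROX_NONE)[0]:
        a=cv2.contourArea(k);x,y,w,h=cv2.boundingRect(k)
        if a<120 or not(150<x<285 and 140<y<245): continue
        hl=cv2.convexHull(k);M=cv2.moments(hl);u,v=M["m10"]/M["m00"],M["m01"]/M["m00"]
        print(th,(x,y,w,h),a,cv2.contourArea(hl),(round(u,1),round(v,1)),onz(c,(u,v),.027).round(4),np.sqrt(cv2.contourArea(hl)/np.pi))
P=np.array([(490,78),(687,117),(650,305),(447,263)])/5.+140-.4
W=np.array([onz(c,u,.008) for u in P]);print(W.round(4));print(W.mean(0))
for i in range(4):
    e=W[(i+1)%4]-W[i];print(np.linalg.norm(e),np.degrees(np.arctan2(e[1],e[0])))
```

```text
[[125, 118, 123], [200, 182, 185], [223, 205, 207], [36, 81, 122], [178, 164, 168], [223, 205, 207], [79, 104, 133], [93, 103, 119], [84, 100, 122], [103, 90, 84], [125, 128, 145], [159, 156, 164]]
-8 (167, 220, 18, 17) 221.5 224.0 (175.6, 227.9) [0.4507 0.2302 0.027 ] 8.444016491289505
-8 (230, 156, 47, 45) 1445.5 1511.0 (253.3, 178.0) [0.5882 0.0651 0.027 ] 21.930942479148218
-8 (182, 154, 16, 16) 188.0 193.5 (189.6, 161.6) [0.6116 0.2217 0.027 ] 7.848118435431737
0 (168, 220, 17, 17) 200.5 208.0 (176.0, 227.8) [0.4511 0.2294 0.027 ] 8.136857890256438
0 (230, 156, 46, 44) 1256.0 1433.5 (253.1, 177.6) [0.5893 0.0658 0.027 ] 21.36111471446338
0 (182, 154, 16, 16) 149.5 166.0 (189.8, 161.8) [0.6112 0.2212 0.027 ] 7.269074295019226
6 (170, 220, 15, 16) 163.0 169.5 (176.9, 227.7) [0.4513 0.2273 0.027 ] 7.345306372654072
6 (239, 163, 28, 29) 531.0 628.0 (252.2, 176.3) [0.5922 0.0682 0.027 ] 14.138550439257221
6 (182, 156, 16, 13) 129.5 138.5 (190.0, 162.2) [0.6103 0.2204 0.027 ] 6.639722828285456
[[0.6455 0.111  0.008 ]
 [0.6364 0.0126 0.008 ]
 [0.5415 0.0207 0.008 ]
 [0.5512 0.1202 0.008 ]]
[0.59366157 0.06611323 0.008     ]
0.0988243361519679 -95.25621995030717
0.09522409900958502 175.1262781385319
0.09999001857706458 84.45834606298835
0.09472532829383733 -5.576039208352462
```

```bash
cat >> h.py <<'E'
def go(P,yaw):
    """print linear (norm.) for world TCP targets and roll for jaw-axis yaw (deg, mod 180)"""
    s=read_state();R=cv2.Rodrigues(np.array(s["orientation"],float))[0]
    print("t",s["t"],"pos",np.round(s["tool_pos"],4),"open",s["opening"],"F",np.round(s["force"],1),"q",np.round(s["q"],2))
    print("x",R[:,0].round(3),"y",R[:,1].round(3))
    a=np.degrees(np.arctan2(R[1,1],R[0,1]));d=(yaw-a+90)%180-90
    print("jaw yaw",a.round(2),"turn (world) %.2f"%d,"roll norm %.4f"%(d*np.sign(R[2,0])/30))
    for q in np.atleast_2d(P): print(q,(R.T@(np.array(q)-s["tool_pos"])/.6).round(4))
E
python3 - <<'E'
from h import *
c=read_camera("top");print("fixed cup rim",onz(c,(252.8,173.4),.052))
go([[.45,-.30,.219],[.451,.23,.16],[.451,.23,.022]],-5.3)
s=read_camera("side")
W=proj(s,[[.594,.066,.008],[.594,.066,.09]]);print(W, proj(s,[[.451,.23,.036],[.6115,.2215,.036]]))
E
```

```text
fixed cup rim [0.59337052 0.06620678 0.052     ]
t 0.3 pos [ 0.132  -0.5851  0.2183] open 0.09306823619411506 F [-0.5  0.1 -0.3] q [-1.43  0.13  1.49  0.    1.52 -0.09]
x [-0.     0.001 -1.   ] y [ 0.22  -0.976 -0.001]
jaw yaw -77.29 turn (world) 71.99 roll norm -2.3998
[ 0.45  -0.3    0.219] [-0.0009 -0.347  -0.6215]
[0.451 0.23  0.16 ] [ 0.098  -1.2082 -0.8175]
[0.451 0.23  0.022] [ 0.328  -1.2081 -0.8174]
[[269.74068625 214.04551894]
 [271.04231099 186.2391458 ]] [[219.03205626 180.47427955]
 [272.47855649 182.18923431]]
```

>>> {"op": "apply_moves", "data": {"series": [{"jaw":-0.3,"linear":[0,-0.35,-0.62],"roll":-1},{"jaw":-0.3,"linear":[0,-0.35,-0.62],"roll":-1},{"jaw":-0.3,"linear":[0,-0.35,-0.62],"roll":-1},{"jaw":-0.3,"linear":[0,-0.35,-0.62],"roll":-1},{"jaw":-0.3,"linear":[0,-0.35,-0.62],"roll":-1},{"jaw":-0.3,"linear":[0,-0.35,-0.62],"roll":-1},{"jaw":-0.3,"linear":[0,-0.35,-0.62],"roll":-1},{"jaw":-0.3,"linear":[0,-0.75,-0.71],"roll":-1},{"jaw":-0.3,"linear":[0,-0.75,-0.71],"roll":-1},{"jaw":-0.3,"linear":[0,-0.75,-0.71],"roll":-1},{"jaw":-0.3,"linear":[0,-0.75,-0.71],"roll":-1},{"jaw":-0.3,"linear":[0,-0.75,-0.71],"roll":-1}], "force": 12}}

```text
t: 1.85
tool_pos: [0.4486, -0.0489, 0.2189]
orientation: [1.784, 0.704, -1.782]
force: [0.5, -1.1, 0.4]
opening: 0.0604
```

```bash
python3 -c "
from h import *
go([[.451,.23,.16],[.451,.23,.09]],-5.3)"
```

```text
t 1.85 pos [ 0.4486 -0.0489  0.2189] open 0.06041925658075554 F [ 0.5 -1.1  0.4] q [-0.22 -0.28  1.88  0.    1.54  0.6 ]
x [ 0.001  0.001 -1.   ] y [ 0.683 -0.731 -0.   ]
jaw yaw -46.96 turn (world) 41.66 roll norm -1.3886
[0.451 0.23  0.16 ] [ 0.0987 -0.3369 -0.3201]
[0.451 0.23  0.09 ] [ 0.2153 -0.3369 -0.32  ]
```

>>> {"op": "apply_moves", "data": {"series": [{"jaw":-0.3,"linear":[0,-0.337,-0.32],"roll":-1},{"jaw":-0.3,"linear":[0.08,-0.337,-0.32],"roll":-1},{"jaw":-0.3,"linear":[0.1,-0.337,-0.32],"roll":-1},{"jaw":-0.3,"linear":[0.1,-0.337,-0.32],"roll":-1},{"jaw":-0.3,"linear":[0.1,-0.337,-0.32],"roll":-1},{"jaw":-0.3,"linear":[0.2,-0.337,-0.32],"roll":-1},{"jaw":-0.3,"linear":[0.2,-0.337,-0.32],"roll":-1}]}}

```text
t: 2.72
tool_pos: [0.4475, 0.228, 0.0944]
orientation: [1.417, 1.057, -1.432]
force: [-0.5, -0.6, 0.8]
opening: 0.0605
```

```bash
python3 -c "
from h import *
go([[.451,.23,.023],[.451,.23,.16]],-5.3)"
```

```text
t 2.725 pos [0.4475 0.228  0.0944] open 0.0604908264906632 F [-0.5 -0.6  0.8] q [ 0.37 -0.03  1.89  0.    1.29  0.66]
x [-0.008 -0.003 -1.   ] y [ 0.957 -0.292 -0.007]
jaw yaw -16.95 turn (world) 11.65 roll norm -0.3883
[0.451 0.23  0.023] [ 0.119   0.0055 -0.0055]
[0.451 0.23  0.16 ] [-0.1094  0.0039 -0.0043]
```

>>> {"op": "apply_moves", "data": {"series": [{"jaw":-0.3,"linear":[0.04,0.005,-0.0055],"roll":-0.39},{"jaw":-0.3,"linear":[0.08,0.005,-0.0055],"roll":-0.39},{"jaw":-0.3,"linear":[0.119,0.005,-0.0055],"roll":-0.39},{"jaw":-0.3,"linear":[0.119,0.005,-0.0055],"roll":-0.39},{"jaw":1,"linear":[0.119,0.005,-0.0055],"roll":-0.39},{"jaw":1,"linear":[0.119,0.005,-0.0055],"roll":-0.39},{"jaw":1,"linear":[0.119,0.005,-0.0055],"roll":-0.39},{"jaw":1,"linear":[0.119,0.005,-0.0055],"roll":-0.39},{"jaw":1,"linear":[0.119,0.005,-0.0055],"roll":-0.39}]}}

```text
t: 3.85
tool_pos: [0.4519, 0.2304, 0.0244]
orientation: [1.272, 1.167, -1.282]
force: [-0.1, -1.6, 7.2]
opening: 0.0392
```

```bash
python3 -c "
from h import *
go([[.451,.23,.17],[.594,.066,.17],[.594,.066,.09]],-5.3)"
```

```text
t 3.85 pos [0.4519 0.2304 0.0244] open 0.03924187844098064 F [-0.1 -1.6  7.2] q [0.37 0.08 1.92 0.   1.15 0.46]
x [-0.006 -0.002 -1.   ] y [ 0.996 -0.091 -0.006]
jaw yaw -5.24 turn (world) -0.06 roll norm 0.0020
[0.451 0.23  0.17 ] [-0.2426 -0.0028  0.0015]
[0.594 0.066 0.17 ] [-0.2434  0.2595  0.252 ]
[0.594 0.066 0.09 ] [-0.1101  0.2603  0.2516]
```

>>> {"op": "apply_moves", "data": {"series": [{"jaw":1,"linear":[-0.05,0,0],"roll":0},{"jaw":1,"linear":[-0.12,0,0],"roll":0},{"jaw":1,"linear":[-0.2,0,0],"roll":0},{"jaw":1,"linear":[-0.243,0.05,0.05],"roll":0},{"jaw":1,"linear":[-0.243,0.12,0.12],"roll":0},{"jaw":1,"linear":[-0.243,0.19,0.185],"roll":0},{"jaw":1,"linear":[-0.243,0.26,0.252],"roll":0},{"jaw":1,"linear":[-0.243,0.26,0.252],"roll":0},{"jaw":1,"linear":[-0.243,0.26,0.252],"roll":0}]}}

```text
t: 4.97
tool_pos: [0.5939, 0.0661, 0.1695]
orientation: [1.272, 1.168, -1.283]
force: [0.5, 0.9, -0.1]
opening: 0.0389
```

Run:
```python
from h import *
s=read_camera("side")["pixels"]
cv2.imwrite("pics/z3.png",cv2.resize(s[90:250,180:340],None,fx=3.5,fy=3.5,interpolation=cv2.INTER_CUBIC))
go([[.594,.066,.12],[.594,.066,.075],[.594,.066,.0594]],-5.3)
c=read_camera("side");print(proj(c,[[.594,.066,.17],[.594,.066,.1456],[.594,.066,.1816]]))
```

```text
t 5.025 pos [0.5937 0.0667 0.1697] open 0.03959792188351312 F [-0.6  0.4  0.4] q [ 0.03  0.16  1.55 -0.    1.44  0.12]
x [-0.007 -0.002 -1.   ] y [ 0.996 -0.091 -0.007]
jaw yaw -5.21 turn (world) -0.09 roll norm 0.0030
[0.594 0.066 0.12 ] [0.0828 0.0012 0.0009]
[0.594 0.066 0.075] [0.1577 0.0017 0.0007]
[0.594  0.066  0.0594] [0.1837 0.0019 0.0007]
[[272.3858376  157.53763065]
 [271.96797601 166.46433202]
 [272.58706409 153.23886556]]
```

View pics/z3.png

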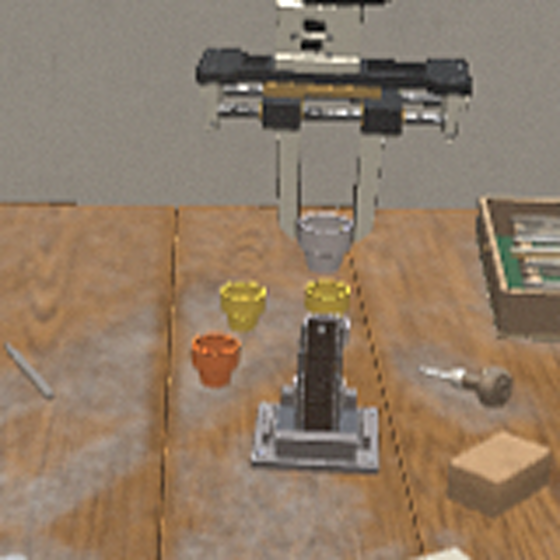

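The picture shows the cup held upright above the carrier. The catch looks about 1-2 px to the right of where I predicted it in the side view, so I'll check that numerically before lowering.

Run:
```python
from h import *
c=read_camera("side");p=c["pixels"].astype(int)
O=np.array([.594,.066,.008]);a=np.radians(-5.3);X=np.array([np.cos(a),np.sin(a),0]);Y=np.array([-np.sin(a),np.cos(a),0]);Z=np.array([0,0,1])
f=lambda x,y,z:proj(c,O+X*x+Y*y+Z*z)[0].round(1)
for z in(.08,.06,.04):
  print("catch edges pred",z,f(-.011,-.032,z),f(.011,-.032,z))
  r=int(round(f(0,-.032,z)[1]));print(r,[int(p[r,u].sum()//3) for u in range(258,288)])
print("base",f(-.048,-.05,0),f(.048,-.05,0),f(-.048,-.05,-.008),f(.048,-.05,-.008))
r=int(f(0,-.05,-.004)[1]);print(r,[(u,p[r,u].tolist()) for u in list(range(248,256))+list(range(285,293))])
```

```text
catch edges pred 0.08 [266.4 191.7] [275.  192.1]
192 [118, 121, 122, 129, 121, 127, 127, 72, 65, 61, 40, 48, 49, 49, 46, 43, 48, 56, 75, 73, 115, 112, 111, 110, 113, 108, 115, 116, 112, 89]
catch edges pred 0.06 [266.1 198.7] [274.7 199.2]
199 [127, 129, 129, 122, 119, 119, 163, 63, 88, 40, 46, 45, 52, 53, 49, 45, 54, 77, 74, 110, 184, 102, 109, 107, 100, 107, 110, 107, 110, 115]
catch edges pred 0.04 [265.8 205.7] [274.3 206.1]
206 [120, 140, 114, 105, 108, 99, 95, 69, 80, 42, 48, 45, 46, 45, 43, 42, 55, 85, 72, 102, 88, 84, 81, 95, 139, 123, 125, 138, 155, 133]
base [250.8 221.8] [287.7 223.7] [250.8 224.5] [287.6 226.4]
224 [(248, [133, 149, 164]), (249, [131, 142, 158]), (250, [122, 137, 155]), (251, [123, 140, 157]), (252, [115, 130, 149]), (253, [119, 130, 144]), (254, [116, 128, 141]), (255, [114, 129, 142]), (285, [72, 71, 76]), (286, [75, 74, 73]), (287, [75, 75, 82]), (288, [68, 96, 128]), (289, [59, 99, 142]), (290, [64, 100, 141]), (291, [68, 105, 144]), (292, [74, 111, 155])]
```

>>> {"op": "apply_moves", "data": {"series": [{"jaw":1,"linear":[0.06,0.002,0],"roll":0},{"jaw":1,"linear":[0.12,0.002,0],"roll":0},{"jaw":1,"linear":[0.15,0.0025,0.0007],"roll":0},{"jaw":1,"linear":[0.17,0.0025,0.0007],"roll":0},{"jaw":1,"linear":[0.18,0.0025,0.0007],"roll":0},{"jaw":1,"linear":[0.184,0.0025,0.0007],"roll":0},{"jaw":1,"linear":[0.184,0.0025,0.0007],"roll":0},{"jaw":1,"linear":[0.184,0.0025,0.0007],"roll":0}]}}

```text
t: 6.12
tool_pos: [0.5949, 0.0663, 0.0602]
orientation: [1.271, 1.167, -1.28]
force: [0.8, -0.9, -0.2]
opening: 0.0386
```

Run:
```python
from h import *
go([[.5945,.066,.0594],[.5945,.066,.057]],-5.3)
```

```text
t 6.125 pos [0.5949 0.0663 0.0602] open 0.03858471235749814 F [ 0.8 -0.9 -0.2] q [ 0.03  0.26  1.64 -0.    1.25  0.12]
x [-0.005 -0.002 -1.   ] y [ 0.996 -0.09  -0.005]
jaw yaw -5.16 turn (world) -0.14 roll norm 0.0048
[0.5945 0.066  0.0594] [ 0.0014 -0.0006  0.0006]
[0.5945 0.066  0.057 ] [ 0.0054 -0.0006  0.0006]
```

>>> {"op": "apply_moves", "data": {"series": [{"jaw":1,"linear":[0.003,0,0],"roll":0},{"jaw":1,"linear":[0.006,0,0],"roll":0},{"jaw":1,"linear":[0.006,0,0],"roll":0}]}}

```text
t: 6.5
tool_pos: [0.5954, 0.0666, 0.0586]
orientation: [1.272, 1.167, -1.279]
force: [-6.5, 1.0, 11.8]
opening: 0.0391
```

Run:
```python
from h import *
go([[.5945,.066,.056],[.5945,.066,.18]],-5.3)
```

```text
t 6.5 pos [0.5954 0.0666 0.0586] open 0.03913848163921603 F [-6.5  1.  11.8] q [ 0.03  0.26  1.64 -0.    1.24  0.12]
x [-0.004 -0.002 -1.   ] y [ 0.996 -0.09  -0.004]
jaw yaw -5.15 turn (world) -0.15 roll norm 0.0050
[0.5945 0.066  0.056 ] [ 0.0043 -0.0014  0.0011]
[0.5945 0.066  0.18  ] [-0.2024 -0.0022  0.0015]
```

>>> {"op": "apply_moves", "data": {"series": [{"jaw":1,"linear":[0.002,-0.0015,0],"roll":0},{"jaw":1,"linear":[0.002,-0.0015,0],"roll":0},{"jaw":-0.3,"linear":[0.0,-0.0015,0],"roll":0},{"jaw":-0.3,"linear":[0.0,-0.0015,0],"roll":0},{"jaw":-0.3,"linear":[0.0,-0.0015,0],"roll":0},{"jaw":-0.3,"linear":[-0.05,-0.0015,0],"roll":0},{"jaw":-0.3,"linear":[-0.12,-0.0015,0],"roll":0},{"jaw":-0.3,"linear":[-0.2,-0.0015,0],"roll":0},{"jaw":-0.3,"linear":[-0.2,-0.0015,0],"roll":0}]}}

```text
t: 7.62
tool_pos: [0.5981, 0.067, 0.184]
orientation: [1.276, 1.161, -1.272]
force: [-0.2, 0.5, -0.4]
opening: 0.0609
```

Run:
```python
from h import *
go([[.6115,.2215,.18],[.6115,.2215,.09],[.6115,.2215,.023]],-5.3)
for n,(x,y) in {"side":(230,140),"top":(230,140)}.items():
    p=read_camera(n)["pixels"]
    cv2.imwrite(f"pics/n1{n}.png",cv2.resize(p[y:y+80,x:x+70],None,fx=6,fy=6,interpolation=cv2.INTER_CUBIC))
a=cv2.imread("pics/n1side.png");b=cv2.imread("pics/n1top.png");cv2.imwrite("pics/n1b.png",cv2.resize(np.hstack([a,b]),(800,457)))
```

```text
t 7.625 pos [0.5981 0.067  0.184 ] open 0.0608829527170885 F [-0.2  0.5 -0.4] q [ 0.03  0.15  1.53 -0.    1.46  0.12]
x [ 0.005 -0.001 -1.   ] y [ 0.996 -0.09   0.005]
jaw yaw -5.15 turn (world) -0.15 roll norm 0.0050
[0.6115 0.2215 0.18  ] [ 0.0063 -0.0008 -0.2585]
[0.6115 0.2215 0.09  ] [ 0.1563 -0.0016 -0.2586]
[0.6115 0.2215 0.023 ] [ 0.268  -0.0021 -0.2587]
```

View pics/n1b.png

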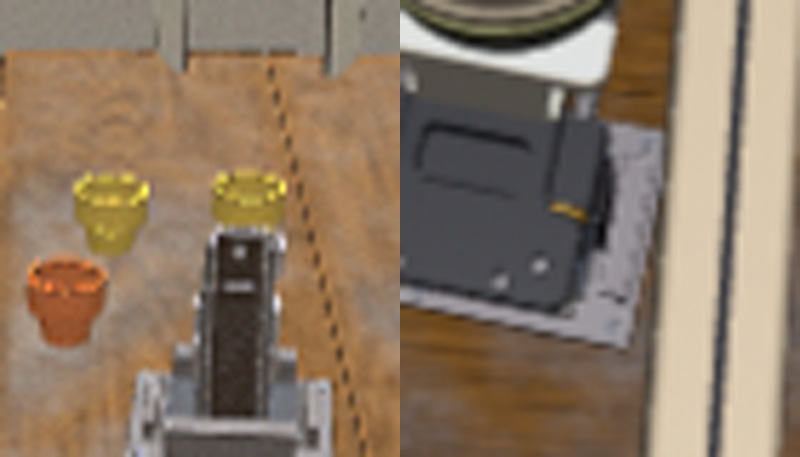

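Fingers are clear of the cup; the carrier and dock look unchanged in the side view, while the gripper blocks the top view. Next is cup two.

>>> {"op": "apply_moves", "data": {"series": [{"jaw":-0.3,"linear":[0,0,-0.1],"roll":0},{"jaw":-0.3,"linear":[0,0,-0.2],"roll":0},{"jaw":-0.3,"linear":[0,0,-0.2586],"roll":0},{"jaw":-0.3,"linear":[0.07,-0.001,-0.2586],"roll":0},{"jaw":-0.3,"linear":[0.15,-0.0015,-0.2586],"roll":0},{"jaw":-0.3,"linear":[0.15,-0.0015,-0.2586],"roll":0},{"jaw":-0.3,"linear":[0.15,-0.0015,-0.2586],"roll":0}]}}

```text
t: 8.6
tool_pos: [0.6081, 0.2212, 0.089]
orientation: [1.272, 1.166, -1.279]
force: [0.7, 0.5, 0.8]
opening: 0.0602
```

Run:
```python
from h import *
go([[.6115,.2215,.023]],-5.3)
p=read_camera("top")["pixels"]
cv2.imwrite("pics/n2.png",cv2.resize(p[140:220,150:290],None,fx=5,fy=5,interpolation=cv2.INTER_CUBIC))
```

```text
t 8.6 pos [0.6081 0.2212 0.089 ] open 0.06022274962371493 F [0.7 0.5 0.8] q [ 0.27  0.35  1.48 -0.    1.32  0.36]
x [-0.003 -0.002 -1.   ] y [ 0.996 -0.09  -0.003]
jaw yaw -5.16 turn (world) -0.14 roll norm 0.0046
[0.6115 0.2215 0.023 ] [ 0.1099  0.006  -0.0012]
```

View pics/n2.png

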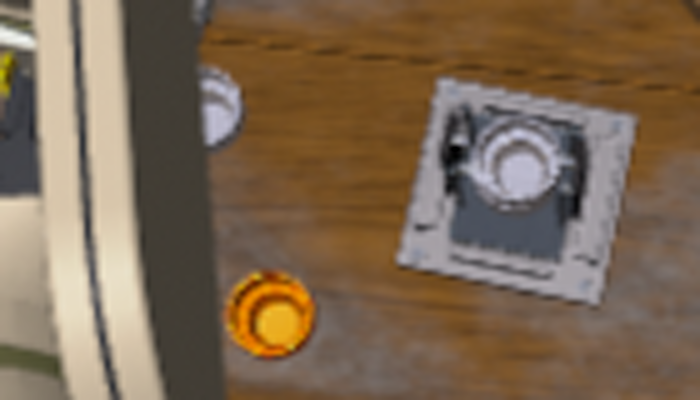

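The first cup sits centred in the carrier, with its rim centre near pixel (253.2,172.2). Now I'll grip cup two.

>>> {"op": "apply_moves", "data": {"series": [{"jaw":-0.3,"linear":[0.04,0.006,-0.001],"roll":0},{"jaw":-0.3,"linear":[0.08,0.006,-0.001],"roll":0},{"jaw":-0.3,"linear":[0.11,0.006,-0.001],"roll":0},{"jaw":-0.3,"linear":[0.11,0.006,-0.001],"roll":0},{"jaw":1,"linear":[0.11,0.006,-0.001],"roll":0},{"jaw":1,"linear":[0.11,0.006,-0.001],"roll":0},{"jaw":1,"linear":[0.11,0.006,-0.001],"roll":0},{"jaw":1,"linear":[0.11,0.006,-0.001],"roll":0},{"jaw":1,"linear":[0.11,0.006,-0.001],"roll":0}]}}

```text
t: 9.78
tool_pos: [0.6136, 0.2219, 0.0256]
orientation: [1.275, 1.164, -1.275]
force: [-0.8, -0.0, 6.5]
opening: 0.0403
```

```bash
python3 -c "
from h import *
go([[.6115,.2215,.18],[.5945,.066,.18],[.5945,.066,.11]],-5.3)
c=read_camera('top');print(onz(c,(253.2,172.2),.071))"
```

```text
t 9.775 pos [0.6136 0.2219 0.0256] open 0.040338720566724 F [-0.8 -0.   6.5] q [ 0.27  0.43  1.5  -0.    1.21  0.36]
x [ 0.001 -0.001 -1.   ] y [ 0.996 -0.09   0.001]
jaw yaw -5.17 turn (world) -0.13 roll norm 0.0044
[0.6115 0.2215 0.18  ] [-0.2574 -0.0032  0.0012]
[0.5945 0.066  0.18  ] [-0.2573 -0.008   0.2618]
[0.5945 0.066  0.11  ] [-0.1406 -0.0082  0.2618]
[0.59173143 0.06462805 0.071     ]
```

>>> {"op": "apply_moves", "data": {"series": [{"jaw":1,"linear":[-0.05,0,0],"roll":0},{"jaw":1,"linear":[-0.12,0,0],"roll":0},{"jaw":1,"linear":[-0.2,0,0],"roll":0},{"jaw":1,"linear":[-0.257,-0.003,0.05],"roll":0},{"jaw":1,"linear":[-0.257,-0.006,0.13],"roll":0},{"jaw":1,"linear":[-0.257,-0.008,0.2],"roll":0},{"jaw":1,"linear":[-0.257,-0.009,0.262],"roll":0},{"jaw":1,"linear":[-0.257,-0.009,0.262],"roll":0},{"jaw":1,"linear":[-0.2,-0.009,0.262],"roll":0},{"jaw":1,"linear":[-0.15,-0.009,0.262],"roll":0},{"jaw":1,"linear":[-0.14,-0.009,0.262],"roll":0},{"jaw":1,"linear":[-0.14,-0.009,0.262],"roll":0}]}}

```text
t: 11.32
tool_pos: [0.594, 0.0666, 0.1098]
orientation: [1.275, 1.165, -1.275]
force: [0.2, 0.5, 0.8]
opening: 0.0399
```

Run:
```python
from h import *
go([[.594,.066,.11],[.594,.066,.081],[.594,.066,.078]],-5.3)
```

```text
t 11.325 pos [0.594  0.0666 0.1098] open 0.039932384072295046 F [0.2 0.5 0.8] q [ 0.03  0.2   1.61 -0.    1.33  0.12]
x [ 0.001 -0.    -1.   ] y [ 0.996 -0.089  0.001]
jaw yaw -5.13 turn (world) -0.17 roll norm 0.0057
[0.594 0.066 0.11 ] [-0.0003  0.0001  0.0009]
[0.594 0.066 0.081] [0.048  0.0001 0.0009]
[0.594 0.066 0.078] [0.053  0.0001 0.0009]
```

>>> {"op": "apply_moves", "data": {"series": [{"jaw":1,"linear":[0.015,0,0.001],"roll":0},{"jaw":1,"linear":[0.03,0,0.001],"roll":0},{"jaw":1,"linear":[0.04,0,0.001],"roll":0},{"jaw":1,"linear":[0.048,0,0.001],"roll":0},{"jaw":1,"linear":[0.053,0,0.001],"roll":0},{"jaw":1,"linear":[0.053,0,0.001],"roll":0},{"jaw":1,"linear":[0.053,0,0.001],"roll":0}]}}

```text
t: 12.2
tool_pos: [0.5944, 0.0662, 0.0791]
orientation: [1.276, 1.164, -1.274]
force: [-3.0, 0.9, 7.1]
opening: 0.0401
```

Run:
```python
from h import *
go([[.594,.066,.078],[.594,.066,.19]],-5.3)
```

```text
t 12.2 pos [0.5944 0.0662 0.0791] open 0.040119727491764186 F [-3.   0.9  7.1] q [0.03 0.23 1.64 0.   1.27 0.11]
x [ 0.002  0.    -1.   ] y [ 0.996 -0.089  0.002]
jaw yaw -5.13 turn (world) -0.17 roll norm 0.0058
[0.594 0.066 0.078] [ 0.0018 -0.0006  0.0005]
[0.594 0.066 0.19 ] [-0.1848 -0.0003  0.0004]
```

>>> {"op": "apply_moves", "data": {"series": [{"jaw":1,"linear":[0.002,-0.0008,0.0005],"roll":0},{"jaw":1,"linear":[0.003,-0.0008,0.0005],"roll":0},{"jaw":-0.3,"linear":[0.0,-0.0008,0.0005],"roll":0},{"jaw":-0.3,"linear":[0.0,-0.0008,0.0005],"roll":0},{"jaw":-0.3,"linear":[0.0,-0.0008,0.0005],"roll":0},{"jaw":-0.3,"linear":[-0.05,-0.001,0],"roll":0},{"jaw":-0.3,"linear":[-0.12,-0.001,0],"roll":0},{"jaw":-0.8,"linear":[-0.2,-0.001,0],"roll":0},{"jaw":-0.8,"linear":[-0.2,-0.001,0.1],"roll":-0.33},{"jaw":-0.8,"linear":[-0.2,-0.001,0.2],"roll":-0.66},{"jaw":-0.8,"linear":[-0.2,-0.001,0.25],"roll":-1},{"jaw":-0.8,"linear":[-0.2,-0.001,0.25],"roll":-1}]}}

```text
t: 13.7
tool_pos: [0.5798, -0.0854, 0.1989]
orientation: [0.886, 1.382, -0.885]
force: [0.7, 0.3, 0.6]
opening: 0.0835
```

>>> {"op": "apply_moves", "data": {"series": [{"jaw":-0.9,"linear":[0,0,0],"roll":-0.33},{"jaw":-0.9,"linear":[0,0,0],"roll":-0.66},{"jaw":-0.9,"linear":[0,0,0],"roll":-1},{"jaw":-0.9,"linear":[0,0,0],"roll":-1}]}}

```text
t: 14.2
tool_pos: [0.5799, -0.0842, 0.1986]
orientation: [0.484, 1.515, -0.483]
force: [-0.1, -0.2, 0.0]
opening: 0.0883
```

Run:
```python
from h import *
go([[.594,.066,.2],[.594,.066,.049]],84.7)
L=[]
for n,(x,y) in {"side":(230,165),"top":(220,140)}.items():
    p=read_camera(n)["pixels"]; L.append(cv2.resize(p[y:y+66,x:x+66],None,fx=6,fy=6,interpolation=cv2.INTER_CUBIC))
cv2.imwrite("pics/n3.png",np.hstack(L))
```

```text
t 14.2 pos [ 0.5799 -0.0842  0.1986] open 0.08834583311394821 F [-0.1 -0.2  0. ] q [-0.23  0.1   1.56  0.    1.48 -1.18]
x [ 0.001  0.    -1.   ] y [0.579 0.815 0.001]
jaw yaw 54.6 turn (world) 30.10 roll norm -1.0034
[0.594 0.066 0.2  ] [-0.0022  0.2177 -0.1259]
[0.594 0.066 0.049] [ 0.2495  0.2175 -0.1261]
```

View pics/n3.png

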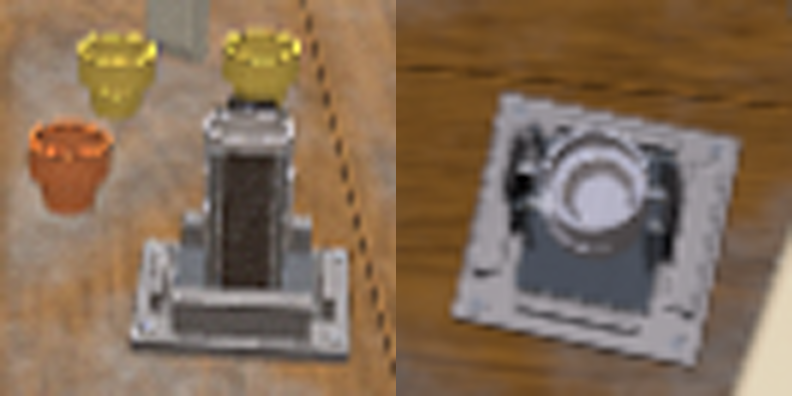

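Both cups are nested: the stack's rim centre at side pixel (272,185.8) matches the 271.0,186.2 expected for full height, and it looks level and concentric from the top. Now the pinch.

>>> {"op": "apply_moves", "data": {"series": [{"jaw":-1,"linear":[0,0.07,-0.04],"roll":-0.33},{"jaw":-1,"linear":[0,0.15,-0.085],"roll":-0.66},{"jaw":-1,"linear":[0,0.2177,-0.126],"roll":-1},{"jaw":-1,"linear":[0,0.2177,-0.126],"roll":-1},{"jaw":-1,"linear":[0,0.2177,-0.126],"roll":-1},{"jaw":-1,"linear":[0.06,0.2177,-0.126],"roll":-1},{"jaw":-1,"linear":[0.06,0.2177,-0.126],"roll":-1}]}}

```text
t: 15.18
tool_pos: [0.592, 0.0642, 0.1595]
orientation: [0.079, 1.574, -0.08]
force: [-0.7, -0.3, -0.6]
opening: 0.093
```

Run:
```python
from h import *
go([[.594,.066,.1],[.594,.066,.049]],84.7)
```

```text
t 15.175 pos [0.592  0.0642 0.1595] open 0.09302302404874688 F [-0.7 -0.3 -0.6] q [ 0.02  0.16  1.57 -0.    1.42 -1.45]
x [-0.005 -0.    -1.   ] y [ 0.101  0.995 -0.001]
jaw yaw 84.22 turn (world) 0.48 roll norm -0.0160
[0.594 0.066 0.1  ] [0.0992 0.0035 0.0034]
[0.594 0.066 0.049] [0.1842 0.0035 0.0038]
```

>>> {"op": "apply_moves", "data": {"series": [{"jaw":-1,"linear":[0.03,0.0035,0.0034],"roll":-0.016},{"jaw":-1,"linear":[0.07,0.0035,0.0034],"roll":-0.016},{"jaw":-1,"linear":[0.1,0.0035,0.0036],"roll":-0.016},{"jaw":-1,"linear":[0.13,0.0035,0.0036],"roll":-0.016},{"jaw":-1,"linear":[0.16,0.0035,0.0038],"roll":-0.016},{"jaw":-1,"linear":[0.184,0.0035,0.0038],"roll":-0.016},{"jaw":-1,"linear":[0.184,0.0035,0.0038],"roll":-0.016},{"jaw":-1,"linear":[0.184,0.0035,0.0038],"roll":-0.016}], "force": 22}}

```text
t: 16.18
tool_pos: [0.5945, 0.0661, 0.0497]
orientation: [0.072, 1.574, -0.073]
force: [0.2, -0.6, 1.0]
opening: 0.093
```

Run:
```python
from h import *
go([[.594,.066,.049]],84.7)
```

```text
t 16.175 pos [0.5945 0.0661 0.0497] open 0.09299239311695594 F [ 0.2 -0.6  1. ] q [ 0.03  0.27  1.65 -0.    1.23 -1.45]
x [-0.004 -0.    -1.   ] y [ 0.092  0.996 -0.001]
jaw yaw 84.7 turn (world) -0.00 roll norm 0.0001
[0.594 0.066 0.049] [ 0.0012 -0.0002 -0.0007]
```

>>> {"op": "apply_moves", "data": {"series": [{"jaw":0,"linear":[0,0,0],"roll":0},{"jaw":0.5,"linear":[0,0,0],"roll":0},{"jaw":1,"linear":[0,0,0],"roll":0},{"jaw":1,"linear":[0,0,0],"roll":0},{"jaw":1,"linear":[0,0,0],"roll":0},{"jaw":1,"linear":[0,0,0],"roll":0},{"jaw":1,"linear":[0,0,0],"roll":0},{"jaw":1,"linear":[0,0,0],"roll":0}]}}

```text
t: 17.18
tool_pos: [0.5949, 0.0662, 0.0504]
orientation: [0.072, 1.573, -0.073]
force: [-1.5, 0.7, 6.3]
opening: 0.0522
```

Run:
```python
from h import *
go([[.594,.066,.065],[.594,.066,.17]],84.7)
```

```text
t 17.175 pos [0.5949 0.0662 0.0504] open 0.05224404770274307 F [-1.5  0.7  6.3] q [ 0.03  0.27  1.65 -0.    1.23 -1.45]
x [-0.003 -0.    -1.   ] y [ 0.092  0.996 -0.   ]
jaw yaw 84.7 turn (world) -0.00 roll norm 0.0001
[0.594 0.066 0.065] [-0.0244 -0.0005 -0.0015]
[0.594 0.066 0.17 ] [-0.1994 -0.0005 -0.0021]
```

>>> {"op": "apply_moves", "data": {"series": [{"jaw":1,"linear":[-0.006,0,0],"roll":0},{"jaw":1,"linear":[-0.014,0,0],"roll":0},{"jaw":1,"linear":[-0.022,0,0],"roll":0},{"jaw":1,"linear":[-0.03,0,0],"roll":0},{"jaw":1,"linear":[-0.03,0,0],"roll":0}]}}

```text
t: 17.8
tool_pos: [0.5954, 0.0662, 0.069]
orientation: [0.072, 1.572, -0.073]
force: [1.3, -0.1, -3.1]
opening: 0.0522
```

Run:
```python
from h import *
go([[.594,.066,.18]],84.7)
```

```text
t 17.8 pos [0.5954 0.0662 0.069 ] open 0.05219163906160914 F [ 1.3 -0.1 -3.1] q [ 0.03  0.25  1.64 -0.    1.26 -1.45]
x [-0.002 -0.    -1.   ] y [ 0.092  0.996 -0.   ]
jaw yaw 84.7 turn (world) -0.00 roll norm 0.0000
[0.594 0.066 0.18 ] [-0.1849 -0.0006 -0.0027]
```

>>> {"op": "apply_moves", "data": {"series": [{"jaw":1,"linear":[-0.02,0,0],"roll":0},{"jaw":1,"linear":[-0.05,0,0],"roll":0},{"jaw":1,"linear":[-0.085,0,0],"roll":0},{"jaw":1,"linear":[-0.12,0,0],"roll":0},{"jaw":1,"linear":[-0.155,0,0],"roll":0},{"jaw":1,"linear":[-0.18,0,0],"roll":0},{"jaw":1,"linear":[-0.195,0,0],"roll":0},{"jaw":1,"linear":[-0.2,0,0],"roll":0},{"jaw":1,"linear":[-0.2,0,0],"roll":0},{"jaw":1,"linear":[-0.2,0,0],"roll":0},{"jaw":1,"linear":[-0.2,0,0],"roll":0},{"jaw":1,"linear":[-0.2,0,0],"roll":0}]}}

```text
t: 19.3
tool_pos: [0.5955, 0.0662, 0.1887]
orientation: [0.072, 1.572, -0.073]
force: [-0.3, -0.3, -2.4]
opening: 0.0518
```

Run:
```python
from h import *
go([[.594,.066,.18]],84.7)
c=read_camera("side");p=c["pixels"]
print(proj(c,[[.594,.066,.141],[.594,.066,.223]]),np.abs(read_state()["dq"]).max())
cv2.imwrite("pics/f.png",cv2.resize(p[110:310,170:360],None,fx=3,fy=3,interpolation=cv2.INTER_CUBIC))
```

```text
t 19.3 pos [0.5955 0.0662 0.1887] open 0.05177460537438046 F [-0.3 -0.3 -2.4] q [ 0.03  0.15  1.53 -0.    1.47 -1.45]
x [-0.003 -0.    -1.   ] y [ 0.092  0.996 -0.   ]
jaw yaw 84.7 turn (world) -0.00 roll norm 0.0000
[0.594 0.066 0.18 ] [ 0.0144 -0.0005 -0.0024]
[[271.89000829 168.12994215]
 [273.31912482 137.59998512]] 0.002182274382117197
```

View pics/f.png

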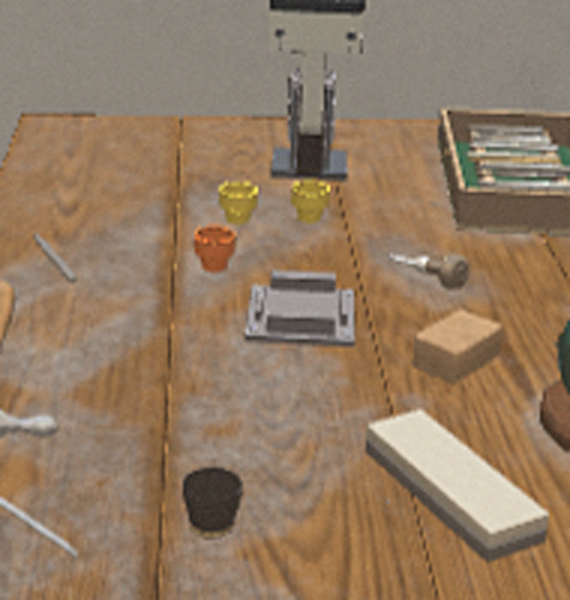

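The carrier is held level; the base's lower edge at side pixel row ~169 fits an underside about 13.8 cm above the dock. The dock is empty and the other objects are untouched.

```bash
python3 -c "
from plant import *
print(close_job())"
```

```text
the job is handed in; nothing more can be done
None
```

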